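Surface temperature check on the heated display shelf

TASK

Take the yellow T-handled surface thermometer out of its stand and take the temperature of the sloping heated shelf at the red-ringed spot: set the copper foot within the black dot there, with the thermometer square to the slope, and push lightly so that the sprung foot goes about half-way in. Finish while still gripping it and holding it like that, steady, so the reading can settle: the job ends there, with the thermometer still in the gripper and not put back. The shelf is hot, so keep the gripper and arm off it; do not press on the blue-ringed spot, and leave everything else on the counter where it stands.

Things in the scene. Friction and masses are not known exactly. Their poses are not given: they have to be found in the camera images.
- thermometer: Yellow T-handled thermometer, 120 g, stem-down in its stand, bar within 1 rad of world x. Handle bar with black ends 95 mm long (x), 26 wide (y), 34 high (z 0 to 34 mm); grip it from above across the width. Origin: centre of the bar's underside; z up the stem axis. Below the bar: black collar 14 mm in diameter, 12 long; steel stem 8 mm in diameter to z = -88 mm, then the sprung copper foot.
- foot_face (a point): Centre of the flat lower face of the thermometer's copper foot, a disc 12 mm in diameter and 5 mm thick; 105 mm below the thermometer's origin on the stem axis when free, up to 95 mm when pushed fully in. Its axes are parallel to the thermometer's.
- foot (a joint): How far the sprung foot is pushed into the stem, m: 0 free, 0.010 fully in (bottomed, rigid beyond). Spring 250 N/m with 1 N preload: 1 N to start moving, about 2.3 N half-way, 3.5 N fully in.
- stand: Thermometer stand, fixed: dark round foot 90 mm in diameter, 10 thick, and an upright steel tube 25 mm in diameter (bore 19 mm), rim 125 mm above the counter. Origin: centre of its underside; z up. The bar of the thermometer rests on the rim with the stem in the bore; it comes out by lifting straight up 105 mm.
- shelf: Heated display shelf, fixed: stainless frame about 380 mm deep (its x) and 484 mm wide (its y), carrying the sloping deck. Its front, low edge faces the robot side. Origin: on the counter under its middle; x towards its back, y to its left, z up. Position and yaw (up to 0.2 rad) vary.
- deck: Flat rigid aluminium deck of the shelf, 360 mm along the slope (x, up the slope, away from the robot) by 460 wide (y), sloping 15 degrees. Origin: middle of its upper face, 115 mm above the counter; z is the outward normal, leaning towards the robot. Wire lane dividers of 6 mm rod at y = -222, 0, +222 mm stand 38 mm above the deck; a 14 mm lip along the low edge.
- red_spot: The spot to use: flat black dot 28 mm in diameter in a red ring (54 mm outside) on the deck, 55 mm down the slope from its middle, in one of its two lanes (which, and where across it, varies). Origin: centre of the dot on the deck's surface. Its frame is level (z vertical), yawed with the shelf: take the slope from the deck.
- blue_spot: The same kind of spot with a blue ring, in the other lane; not to be used.
- carton: Closed cardboard slice carton 140 x 140 x 36 mm lying on the upper part of the deck, behind the spots. Origin: centre of its underside; z along the deck's normal.
- pepper_mill: Dark wooden pepper mill, 54 mm in diameter, 187 mm tall. Origin: centre of its foot.
- squeeze_bottle: White squeeze bottle with a red cap, 54 mm in diameter, 170 mm tall. Origin: centre of its foot.
- timer: White kitchen timer lying flat, 70 x 70 x 22 mm. Origin: centre of its underside.
- shaker: Steel cheese shaker with a handle on its +y side, 68 mm in diameter, 108 mm tall. Origin: centre of its foot.
Things that resemble listed ones, but are neither listed nor needed, are in the scene too. What is shaped like the thermometer but green is not meant. What is shaped like the stand but turquoise is not meant.

How it is judged (in metres and radians):
On the way:
1. the thermometer is lifted out of its stand, held by the fingers (height (world z) of foot_face above 0.128 m and contact force between the fingers and thermometer above 1 N), for 0.1 s.
At the end, for the whole second after the job is handed in: The gripper still holds the thermometer still (below 20 mm/s), clear of its stand, with the centre of its foot within 9 mm of the centre of the red-ringed dot, the stem within 8 degrees of square to the deck, and the sprung foot pushed in 2 to 8 mm of its 10 (0.5 to 8 N on the deck) (distance between foot_face and red_spot below 0.009 m and angle between the z axis of thermometer and the z axis of deck, either way round below 0.14 rad and value of joint foot between 0.002 and 0.008 m and contact force between thermometer and deck between 0.5 and 8 N and contact force between the fingers and thermometer above 1 N and contact force between thermometer and stand below 0.1 N and linear speed of thermometer below 0.02 m/s); the arm keeps its last pose, push and grip.
It fails at once if the thermometer is pushed hard onto the shelf (over 15 N) (contact force between thermometer and shelf above 15 N).
It fails at once if the gripper or arm touches the hot shelf (contact force between any of the fingers, the arm and shelf above 1 N).
It fails at once if the foot is pressed on the blue-ringed spot (distance between foot_face and blue_spot below 0.025 m and contact force between thermometer and deck above 0.5 N).
It fails at once if something else on the counter or the carton is shifted by more than 30 mm or knocked over (distance of any of pepper_mill, squeeze_bottle, timer, shaker, carton from where it was at the start of the episode above 0.03 m or angle between any of pepper_mill, squeeze_bottle, timer, shaker, carton's own z axis and vertical above 0.5 rad).
It also fails if it takes over 40 s, if anything falls off the work surface, if the arm or the gripper's body presses on something with over 40 N, if the wrist force passes 120 N, or if a joint passes its speed limit or range.

ROBOT

A 7-joint arm with a two-finger parallel gripper is mounted at the origin on the work surface. World frame = base frame: x ahead of the robot, y to its left, z up, the work surface at z = 0. Lengths are in m, angles in degrees, forces in N, time in s.
With the tool pointing down it reaches from about 0.425 to 0.875 m from the base axis. Payload 4.7 kg.
Tool frame: the origin (TCP) lies between the finger pads; the fingertips stand 22 mm ahead of it and the grasp point (between the pads) lies 3 mm ahead of it (env.tip_reach is the distance from the TCP to the fingertips, in m); z points along the fingers, y is the line along which they close (so a half turn about z gives the same grasp; the last joint's range is limited). The gripper opens to 87 mm and grips with 3 to 60 N. Pads are 19 mm wide; open, the fingers measure 117 mm over their backs; the gripper's body (75 mm by 190 mm) begins 51 mm behind the grasp point.
Start: joints at [76.037, 18.392, -4.016, 83.108, 1.295, 78.541, -3.26], TCP at [0.166, -0.629, 0.22] pointing down, gripper open.
Joint ranges: [-163.93, 163.93], [-17.29, 119.83], [-79.2, 71.16], [3.27, 140.29], [-89.18, 269.18], [5.43, 117.66], [-154.24, 154.24]. Speed limits (degrees/s): [147.25, 147.25, 180, 180, 180, 180, 180].

INTERFACE

Orientations are given as [roll, pitch, yaw] about the fixed x, y, z axes, in that order (R = Rz(yaw) Ry(pitch) Rx(roll)).
In Python, from cell import env gives the robot as it stands.
- The arm moves only by the shell command python3 -m creep 'ROWS' [FORCE]. ROWS is JSON, one flat list of numbers, 7 for each row, row after row: the finger opening in mm, from 0 to 87, then the shift along the tool's x, y, z in units of 30 mm (1.0 is 30 mm), then the turn, a rotation vector about the tool's x, y, z in units of 6 degrees (1.0 is 6 degrees). A call has 1 to 12 rows; each row is the pose to reach, as a shift and turn from the pose commanded when the call began, along the tool's axes at that moment; what a row does not reach only later rows make up. A row lasts 1/10 s, in which the tool goes at most 50 mm and 8.59 degrees, less where a joint would pass 70% of its speed; a pose out of reach is approached as far as the arm can. A call with a gripper value outside its range is refused whole. The fingers move at their own pace and stop on an object; FORCE is the grip in N (left out, the last holds). Time passes only in rows, so rows that repeat a pose let the fingers close. It gives the time, the measured TCP pose, the force, the opening and the grip force at its end, in the units of the state.
- env.get_obs(): the state, without advancing time (a new reading comes with each control period).
- env.read_camera(name): name is "side" or "top"; returns a dict with "color" (420x560x3 uint8, red, green, blue), "depth" (420x560 float32, m along the optical axis (not along the pixel's ray), 0 where there is no reading), "fovy" (degrees; the focal length in pixels is half the picture's height over the tangent of half this angle, whatever the lens; pixels are square), "cx", "cy" (the principal point, pixels), "D" ([k1, k2, p1, p2, k3] as OpenCV has them; the pictures are not rectified), "R" (3x3) and "t" (3): a world point X has camera coordinates R X + t. Camera axes: x right, y down, z forward; pixel columns grow to the right and rows downward; lengths in m; the calibration is good to about 2 mm. A picture is of the moment at which its call begins.
- env.sign_off(): hands the job in; it is judged then, once.
The state is a dict: "time_s": time; "qpos": joint angles; "joint_velocities": joint speeds; "effort": joint torques, N m; "tool_pos": TCP position; "tool_rot": TCP orientation; "force": force on the tool from outside, world axes, zero at the start; "wrist_torque": the same for the moment, N m; "grip_width": finger opening in m; "grasp_force": force on a finger pad.
Only numpy, scipy, OpenCV 4.12 (cv2) and the standard library are available. Lean on these libraries where they do the work, as an engineer would, in place of code of your own. Each camera call takes 0.05 s, during which the arm holds its last target. There are 200 camera calls.

## Working session

There is one attempt and no reset: what is moved stays moved. The work goes in short steps, Python scripts to look and compute and a shell command to move; the robot and the scene stay as the last step left them, time stands still between calls to the robot, and variables do not carry over. Pictures are saved under pics/ and viewed, at most 10 in all, crops included, and the job is handed in when it is done.

```bash
mkdir -p pics
cat > h.py <<'E'
import numpy as np, cv2
from cell import env
from scipy.spatial.transform import Rotation as Ro
def cam(n):
    c=env.read_camera(n); h=c["color"].shape[0]; f=h/2/np.tan(np.radians(c["fovy"])/2)
    c["K"]=np.array([[f,0,c["cx"]],[0,f,c["cy"]],[0,0,1]]); c["D"]=np.array(c["D"],float); c["R"]=np.array(c["R"]); c["t"]=np.array(c["t"]); return c
def save(c,p): cv2.imwrite(p,c["color"][:,:,::-1])
def world(c,uv):
    uv=np.atleast_2d(np.array(uv,float)); d=c["depth"][uv[:,1].round().astype(int),uv[:,0].round().astype(int)]
    n=cv2.undistortPoints(uv[:,None],c["K"],c["D"])[:,0]
    return (np.c_[n,np.ones(len(n))]*d[:,None]-c["t"])@c["R"]
def ray(c,uv,z):
    n=cv2.undistortPoints(np.array(uv,float).reshape(-1,1,2),c["K"],c["D"])[:,0]
    d=np.c_[n,np.ones(len(n))]@c["R"]; o=-c["t"]@c["R"]; return o+d*((z-o[2])/d[:,2])[:,None]
E
python3 - <<'E'
from h import *
for n in("top","side"):
    c=cam(n);save(c,f"pics/{n}0.png");print(n,-c["t"]@c["R"],c["R"].round(2).tolist(),c["D"])
print(env.get_obs())
E
```

```text
top [ 0.39890932 -0.02510256  1.35465051] [[-0.0, -1.0, -0.0], [-0.99, 0.0, -0.15], [0.15, 0.0, -0.99]] [-0.07763723  0.          0.          0.          0.        ]
side [-0.12768941  0.67542456  0.92398786] [[-0.69, -0.72, -0.0], [-0.45, 0.43, -0.78], [0.57, -0.54, -0.63]] [0.01846667 0.         0.         0.         0.        ]
{'time_s': 0.1, 'qpos': array([76.03963571, 18.43572878, -4.01676358, 83.1681819 ,  1.29310196,
       78.5398584 , -3.26204711]), 'joint_velocities': array([-0.08863911, -0.06833204,  0.00841378, -0.07044872,  0.1285807 ,
        0.02413254, -0.03686471]), 'effort': array([-3.70612179e-04, -4.92574167e+01, -4.05976865e-01, -3.13398564e+01,
       -6.40632631e-02,  3.95077514e-02,  1.00474333e-04]), 'tool_pos': array([ 0.16554156, -0.62805317,  0.21935828]), 'tool_rot': array([-1.79901362e+02,  3.16326758e-03,  1.47687110e+01]), 'force': array([-0.35734248, -0.0875877 , -0.80694761]), 'wrist_torque': array([-0.00360586, -0.00058281, -0.00935386]), 'grasp_force': 0.0, 'grip_width': 0.08717894376504266}
```

View pics/top0.png

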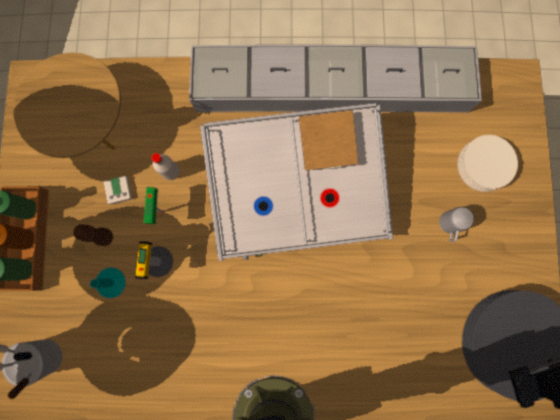

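View pics/side0.png

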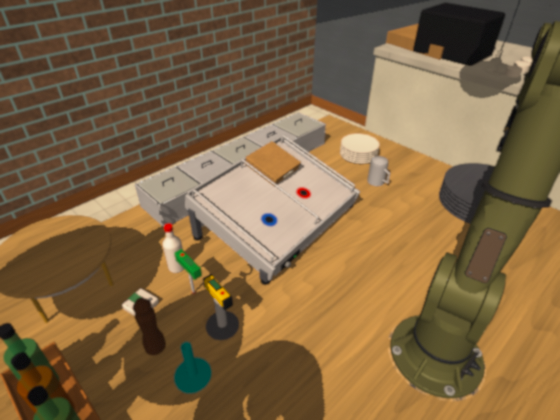

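The top view shows the yellow bar at (143,260), the red ring at (330,198), the blue ring at (263,206), the green decoy at (151,205) and the mill at (90,234). The side view agrees: yellow bar at (217,291), red ring at (303,193).

```bash
cat > m.py <<'E'
from h import *
def mask(c,lo,hi):
    return cv2.inRange(cv2.cvtColor(c["color"],cv2.COLOR_RGB2HSV),np.array(lo),np.array(hi))
def big(m):
    k,l,s,ce=cv2.connectedComponentsWithStats(m); i=1+s[1:,4].argmax(); return l==i,s[i],ce[i]
def pts(c,m): v,u=np.nonzero(m); P=world(c,np.c_[u,v]); return P
E
python3 - <<'E'
from m import *
np.set_printoptions(precision=4,suppress=True)
for n in("top","side"):
    c=cam(n)
    for nm,lo,hi in(("yel",(20,130,110),(33,255,255)),("blue",(105,150,80),(125,255,255)),("red",(0,200,120),(6,255,255))):
        m=mask(c,lo,hi)
        if nm=="red":
            k=cv2.inRange(np.indices(m.shape)[1],(270),(400)); m&=k
        if nm=="yel" and n=="side": m[:, :190]=0; m[:,250:]=0
        b,s,ce=big(m); P=pts(c,b); print(n,nm,s,ce)
        if nm=="yel":
            print(" z pct",np.percentile(P[:,2],[5,25,50,75,95])); T=P[P[:,2]>np.percentile(P[:,2],95)-.006]
            print(" top mean",T.mean(0),len(T), "rect",cv2.minAreaRect(T[:,:2].astype(np.float32)))
        else: print(" depth centre",world(c,ce), "hull", ray(c,ce,.101), np.median(P,0))
    if n=="top":
        # deck plane: patch around spots
        uu,vv=np.meshgrid(np.arange(240,375,3),np.arange(180,230,3)); P=world(c,np.c_[uu.ravel(),vv.ravel()])
        q=P.copy()
        for _ in range(6):
            A=np.c_[q[:,:2],np.ones(len(q))]; x=np.linalg.lstsq(A,q[:,2],rcond=None)[0]
            r=P[:,2]-np.c_[P[:,:2],np.ones(len(P))]@x; q=P[abs(r)<max(.003,.0)] if _ else P[abs(r)<.01]
        nrm=np.array([-x[0],-x[1],1]);nrm/=np.linalg.norm(nrm); print("deck n",nrm,"tilt",np.degrees(np.arccos(nrm[2])),"yaw",np.degrees(np.arctan2(-nrm[1],-nrm[0])),x,len(q))
        G=mask(c,(40,100,60),(75,255,255)); G[:, :135]=0;G[:,175:]=0; b,s,ce=big(G); print("green",world(c,ce))
        for nm,uv in(("stand",(165,262)),("mill",(85,233)),("mill2",(103,236)),("bottle",(158,158)),("turq",(98,284))): print(nm,world(c,uv))
E
```

```text
top yel [135 251  12  26 158] [139.8924 266.7848]
 z pct [-0.0013  0.155   0.157   0.1592  0.1618]
 top mean [0.4141 0.3318 0.1814] 105 rect ((0.3970448970794678, 0.16496099531650543), (0.3756498694419861, 0.0582897812128067), 81.74175262451172)
top blue [255 197  17  18 179] [262.9553 205.5698]
 depth centre [[0.585  0.0264 0.0965]] hull [[0.5844 0.0262 0.101 ]] [0.5843 0.0261 0.1009]
top red [321 189  18  18 168] [329.1488 197.3571]
 depth centre [[ 0.6067 -0.1547  0.1011]] hull [[ 0.6068 -0.1547  0.101 ]] [ 0.6073 -0.154   0.1016]
deck n [-0.2535 -0.0303  0.9669] tilt 14.789331917969415 yaw 6.8252517237769394 [ 0.2621  0.0314 -0.0535] 571
green [[0.5782 0.328  0.1384]]
stand [[0.4334 0.3129 0.0092]]
mill [[0.5025 0.4823 0.1765]]
mill2 [[0.5045 0.4805 0.0581]]
bottle [[0.7017 0.3012 0.168 ]]
turq [[0.3714 0.4649 0.1173]]
side yel [205 275  25  32 291] [216.2852 291.3746]
 z pct [0.0538 0.1456 0.1574 0.1594 0.161 ]
 top mean [0.4267 0.3438 0.163 ] 184 rect ((0.16775137186050415, 0.4853641092777252), (0.050697267055511475, 0.7007587552070618), 61.3842887878418)
side blue [262 214  14  11  89] [268.7753 219.2809]
 depth centre [[0.5876 0.0257 0.0997]] hull [[0.5865 0.0267 0.101 ]] [0.5841 0.0281 0.1026]
side red [297 188  13  10  68] [303.1471 192.4265]
 depth centre [[ 0.6061 -0.1524  0.1043]] hull [[ 0.609  -0.1557  0.101 ]] [ 0.6082 -0.1547  0.1021]
```

```bash
cat > bar.py <<'E'
from m import *
np.set_printoptions(precision=4,suppress=True)
def bar(c):
    u,v=np.meshgrid(np.arange(110,185),np.arange(220,300)); P=world(c,np.c_[u.ravel(),v.ravel()])
    k=(abs(P[:,2]-.158)<.008)&(abs(P[:,0]-.425)<.09)&(abs(P[:,1]-.335)<.05)
    return P[k],np.c_[u.ravel(),v.ravel()][k]
E
python3 - <<'E'
from bar import *
for n in("top",):
    c=cam(n); P,uv=bar(c); print(len(P),P.mean(0),P.min(0),P.max(0),"rect",cv2.minAreaRect(P[:,:2].astype(np.float32)))
    r=cv2.minAreaRect(uv.astype(np.float32)); print(uv.min(0),uv.max(0),r)
    b=cv2.boxPoints(r); print(ray(c,b,.159)); print(ray(c,r[0],.159))
im=cv2.resize(c["color"][190:320,60:220],None,fx=4,fy=4,interpolation=cv2.INTER_CUBIC); cv2.imwrite("pics/crop.png",im[:,:,::-1])
E
```

```text
399 [0.4351 0.3352 0.1584] [0.3859 0.3188 0.1503] [0.4839 0.3529 0.166 ] rect ((0.4352661967277527, 0.33635225892066956), (0.027839984744787216, 0.09902798384428024), 85.30330657958984)
[135 241] [149 279] ((142.25938415527344, 259.7951965332031), (10.632553100585938, 38.67445373535156), 6.709836483001709)
[[0.3874 0.3526 0.159 ]
 [0.4862 0.3446 0.159 ]
 [0.483  0.3167 0.159 ]
 [0.3844 0.325  0.159 ]]
[[0.435  0.3347 0.159 ]]
```

View pics/crop.png

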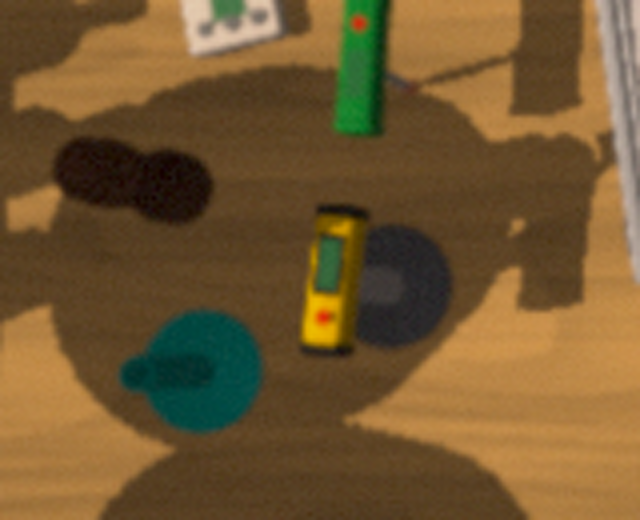

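The crop shows the yellow bar with black ends, centred at (332,280) in the crop. It lies almost along world x at yaw -5°, with the stand beneath it.

```bash
cat > go.py <<'E'
import sys,json
from h import *
# args: x y z [roll pitch yaw] -> shift/turn units from the present (measured) pose
def rel(p,R=None):
    o=env.get_obs(); R0=Ro.from_euler("xyz",o["tool_rot"],degrees=True)
    s=R0.inv().apply(np.array(p)-o["tool_pos"])/.03
    t=np.zeros(3) if R is None else np.degrees((R0.inv()*R).as_rotvec())/6
    return s.round(3),t.round(3)
if __name__=="__main__":
    a=[float(x) for x in sys.argv[1:]]
    print(*rel(a[:3],Ro.from_euler("xyz",a[3:],degrees=True) if len(a)>3 else None))
E
python3 go.py .5 -.35 .33; python3 go.py .56 -.05 .33;python3 go.py .435 .335 .33 180 0 -4.7
```

```text
[13.143 -6.131 -3.668] [0. 0. 0.]
[ 17.626 -15.291  -3.66 ] [0. 0. 0.]
[ 16.869 -28.763  -3.648] [-8.000e-03  2.000e-03  3.245e+00]
```

```bash
python3 -m creep '[87,0,0,-3.5,0,0,0, 87,0,0,-3.5,0,0,0, 87,13,-6,-3.7,0,0,0, 87,13,-6,-3.7,0,0,0, 87,13,-6,-3.7,0,0,0, 87,13,-6,-3.7,0,0,0, 87,13,-6,-3.7,0,0,0, 87,13,-6,-3.7,0,0,0, 87,13,-6,-3.7,0,0,0, 87,13,-6,-3.7,0,0,0, 87,13,-6,-3.7,0,0,0, 87,13,-6,-3.7,0,0,0]' 20; python3 go.py .56 -.05 .33;python3 go.py .435 .335 .33 180 0 -4.7
```

```text
time_s: 1.45
tool_pos: [0.5014, -0.3492, 0.3312]
tool_rot: [-179.9, -0.2, 15.4]
force: [-0.1, 1.5, -0.2]
grip_width: 0.0868
grasp_force: 0.0
[ 4.524 -9.1    0.073] [0. 0. 0.]
[  3.903 -22.578   0.101] [-0.025 -0.023  3.342]
```

```bash
python3 -m creep '[87,4.5,-9.1,0,0,0,0.6, 87,4.5,-9.1,0,0,0,1.2, 87,4.5,-9.1,0,0,0,1.8, 87,4.5,-9.1,0,0,0,2.4, 87,4.5,-9.1,0,0,0,3, 87,4.5,-9.1,0,0,0,3.3, 87,4.5,-9.1,0,0,0,3.3]'; python3 go.py .435 .335 .3 180 0 -4.7
```

```text
time_s: 2.15
tool_pos: [0.5582, -0.0483, 0.3319]
tool_rot: [-179.8, -0.1, -4.4]
force: [0.2, -0.3, 0.2]
grip_width: 0.0869
grasp_force: 0.0
[ -5.078 -12.421   1.1  ] [-0.032 -0.009  0.049]
```

```bash
python3 -m creep '[87,-5.1,-12.4,1.1,0,0,0, 87,-5.1,-12.4,1.1,0,0,0, 87,-5.1,-12.4,1.1,0,0,0, 87,-5.1,-12.4,1.1,0,0,0, 87,-5.1,-12.4,1.1,0,0,0, 87,-5.1,-12.4,1.1,0,0,0, 87,-5.1,-12.4,1.1,0,0,0, 87,-5.1,-12.4,1.1,0,0,0, 87,-5.1,-12.4,1.1,0,0,0, 87,-5.1,-12.4,1.1,0,0,0, 87,-5.1,-12.4,1.1,0,0,0]'; python3 go.py .435 .335 .15 180 0 -4.7
python3 - <<'E'
from h import *
c=cam("side");save(c,"pics/s1.png")
E
```

```text
time_s: 3.25
tool_pos: [0.4394, 0.3252, 0.2981]
tool_rot: [179.9, -0.0, -5.2]
force: [0.5, -0.5, -0.4]
grip_width: 0.0872
grasp_force: 0.0
[-0.178 -0.318  4.937] [ 0.013 -0.004 -0.081]
```

View pics/s1.png

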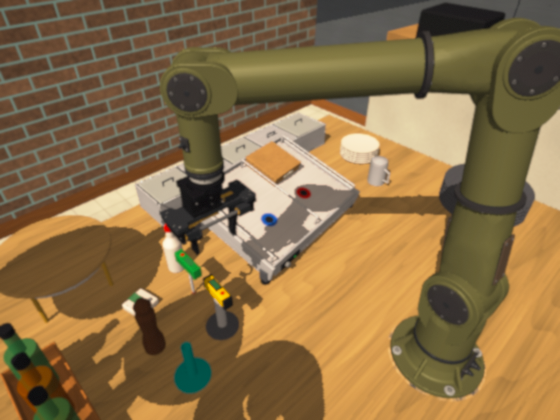

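The arm hangs over the bar, with its fingers around (212,235) and the bar at (217,291). I'll check that against the projection and look from the top as well.

```bash
python3 - <<'E'
from bar import *
o=env.get_obs();print(o["tool_pos"],o["tool_rot"])
R=Ro.from_euler("xyz",o["tool_rot"],degrees=True)
for n in("side","top"):
    c=cam(n); r=cv2.Rodrigues(c["R"])[0]
    for p in([0,-.05,.022],[0,.05,.022],[0,0,0]): print(n,cv2.projectPoints((o["tool_pos"]+R.apply(p))[None],r,c["t"],c["K"],c["D"])[0].ravel())
save(c,"pics/t1.png")
E
python3 go.py .435 .335 .15 180 0 -4.7
```

```text
[0.4396 0.3249 0.2982] [179.9272  -0.0269  -5.2509]
side [196.6212 259.6451]
side [234.1305 240.2691]
side [214.9404 242.7299]
top [110.7934 254.1734]
top [152.6339 258.2854]
top [128.5531 255.8573]
[-0.179 -0.314  4.943] [ 0.008 -0.005 -0.091]
```

View pics/t1.png

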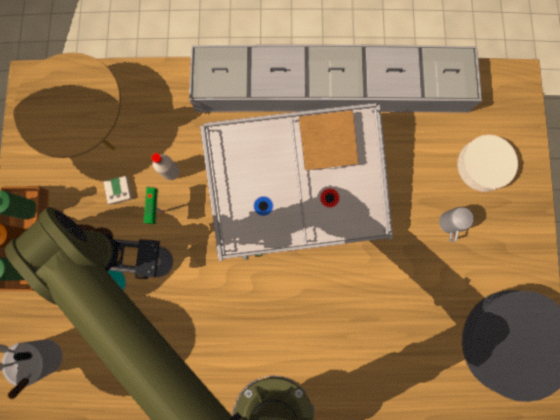

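```bash
python3 -m creep '[87,-0.18,-0.32,2.5,0,0,0, 87,-0.18,-0.32,2.5,0,0,0, 87,-0.18,-0.32,2.5,0,0,0]';  python3 go.py .435 .335 .15 180 0 -4.7
```

```text
time_s: 3.7
tool_pos: [0.4321, 0.3348, 0.2198]
tool_rot: [179.7, 0.3, -5.1]
force: [-1.2, -0.1, 0.1]
grip_width: 0.087
grasp_force: 0.0
[ 0.107 -0.027  2.325] [ 0.043  0.051 -0.066]
```

```bash
python3 -m creep '[87,0.1,-0.03,1.2,0,0,0, 87,0.1,-0.03,2.3,0,0,0, 87,0.1,-0.03,2.3,0,0,0, 15,0.1,-0.03,2.3,0,0,0, 15,0.1,-0.03,2.3,0,0,0, 15,0.1,-0.03,2.3,0,0,0, 15,0.1,-0.03,2.3,0,0,0, 15,0.1,-0.03,2.3,0,0,0, 15,0.1,-0.03,2.3,0,0,0, 15,0.1,-0.03,2.3,0,0,0]' 35
```

```text
time_s: 4.7
tool_pos: [0.4365, 0.338, 0.1544]
tool_rot: [180.0, -0.0, -5.0]
force: [0.1, 0.2, 0.6]
grip_width: 0.039
grasp_force: 0.0
```

```bash
python3 -m creep '[39,0,0,0.14,0,0,0, 15,0,0,0.14,0,0,0, 15,0,0,0.14,0,0,0, 15,0,0,0.14,0,0,0, 15,0,0,0.14,0,0,0, 15,0,0,0.14,0,0,0]' 35
```

```text
time_s: 5.3
tool_pos: [0.4365, 0.3379, 0.15]
tool_rot: [180.0, 0.0, -5.0]
force: [0.3, -0.6, -1.5]
grip_width: 0.0256
grasp_force: 35.0
```

```bash
python3 -m creep '[15,0,0,-1,0,0,0, 15,0,0,-2,0,0,0, 15,0,0,-3,0,0,0, 15,0,0,-4,0,0,0, 15,0,0,-5,0,0,0, 15,0,0,-6,0,0,0, 15,0,0,-7,0,0,0, 15,0,0,-7,0,0,0, 15,0,0,-7,0,0,0]' 35
python3 - <<'E'
from h import *
c=cam("side");save(c,"pics/s2.png")
E
```

```text
time_s: 6.2
tool_pos: [0.4366, 0.3382, 0.3601]
tool_rot: [-180.0, -0.0, -5.0]
force: [0.2, -0.3, -2.0]
grip_width: 0.0255
grasp_force: 35.0
```

View pics/s2.png

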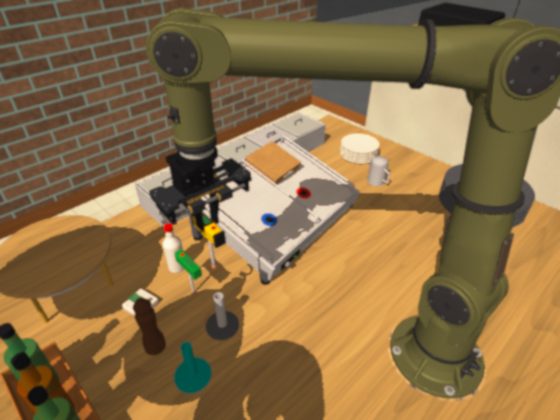

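The thermometer is lifted clear. The side view shows the yellow bar in the gripper at (213,233) and the empty stand tube at (220,310).

```bash
cat > tgt.py <<'E'
import sys
from go import *
red=np.array([.607,-.1545,.101]); y=np.radians(6.8); s,c_=np.sin(np.radians(15)),np.cos(np.radians(15))
n=np.array([-s*np.cos(y),-s*np.sin(y),c_]); RT=Ro.from_euler("xyz",[180,-15,6.8],degrees=True)
if __name__=="__main__":
    h=float(sys.argv[1]); p=red+n*(.130+h); print(p.round(3),*rel(p,RT))
E
python3 tgt.py .12
```

```text
[ 0.543 -0.162  0.342] [ 4.995 16.287  0.567] [ 0.267  2.501 -1.958]
```

```bash
python3 -m creep '[15,0.4,1.3,0,0,0.2,-0.1, 15,0.8,2.7,0,0,0.4,-0.3, 15,1.2,4.1,0,0,0.6,-0.5, 15,1.7,5.5,0,0.1,0.8,-0.7, 15,2.1,6.9,0.1,0.1,1.1,-0.9, 15,2.5,8.3,0.2,0.1,1.3,-1.1, 15,2.9,9.7,0.2,0.15,1.5,-1.2, 15,3.4,11.1,0.3,0.2,1.7,-1.4, 15,3.8,12.5,0.4,0.2,1.9,-1.5, 15,4.2,13.9,0.5,0.2,2.1,-1.7, 15,4.6,15.3,0.55,0.25,2.3,-1.8, 15,5,16.3,0.57,0.27,2.5,-1.95]'; python3 tgt.py .12; python3 tgt.py .03
```

```text
time_s: 7.45
tool_pos: [0.5416, -0.1659, 0.3403]
tool_rot: [-179.9, -14.9, 6.5]
force: [0.1, -0.3, -0.7]
grip_width: 0.0252
grasp_force: 35.0
[ 0.543 -0.162  0.342] [ 0.068 -0.12  -0.055] [-0.008  0.019 -0.042]
[ 0.566 -0.159  0.256] [ 0.074 -0.117  2.945] [-0.008  0.019 -0.042]
```

```bash
python3 -m creep '[15,0.07,-0.12,1,0,0,0, 15,0.07,-0.12,2,0,0,0, 15,0.07,-0.12,2.9,0,0,0, 15,0.07,-0.12,2.9,0,0,0, 15,0.07,-0.12,2.9,0,0,0]'; python3 tgt.py 0
python3 - <<'E'
from tgt import *
o=env.get_obs(); R=Ro.from_euler("xyz",o["tool_rot"],degrees=True)
f=o["tool_pos"]+R.apply([0,0,.13]); print(f,"height over red",(f-red)@n,"lateral",(f-red)-n*((f-red)@n))
c=cam("side")
r=cv2.Rodrigues(c["R"])[0]
pr=lambda p:cv2.projectPoints(np.array(p)[None],r,c["t"],c["K"],c["D"])[0].ravel()
print(pr(f),pr(f+.10*n),pr(red))
u,v=pr(f).astype(int); im=c["color"][v-60:v+60,u-80:u+80]; print("origin",u-80,v-60)
cv2.imwrite("pics/s3.png",cv2.resize(im,None,fx=5,fy=5,interpolation=cv2.INTER_CUBIC)[:,:,::-1])
E
```

```text
time_s: 7.95
tool_pos: [0.5663, -0.1555, 0.2585]
tool_rot: [-179.9, -14.9, 6.7]
force: [-0.4, -0.6, -0.1]
grip_width: 0.0254
grasp_force: 35.0
[ 0.574 -0.158  0.227] [-0.052  0.129  1.086] [-0.021  0.013 -0.014]
[ 0.59952445 -0.15129701  0.13285152] height over red 0.0325892544111849 lateral [0.00089984 0.00420169 0.00037272]
[304.6847366  186.59553272] [312.55859446 165.01506284] [303.32875715 192.82195419]
origin 224 126
```

View pics/s3.png

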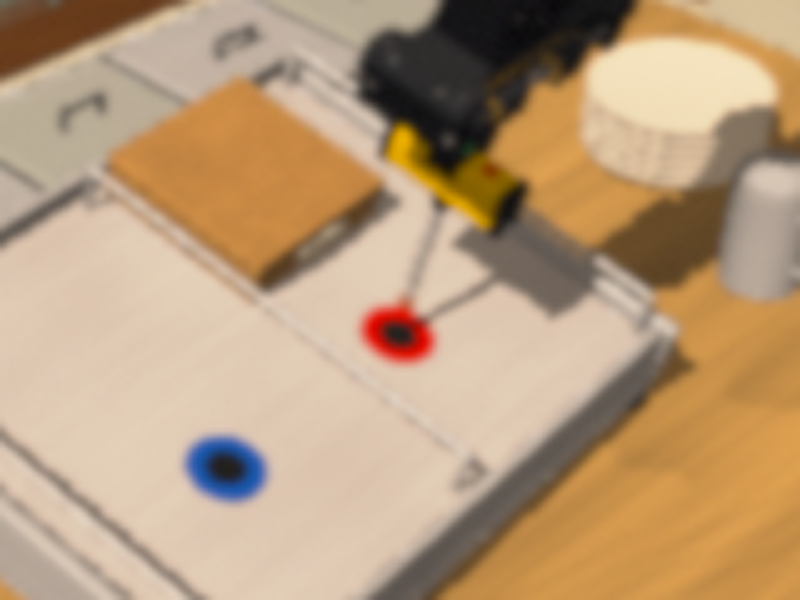

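The foot sits at crop (405,305), which is image (305,187) and matches the projection. The dot is at (303.6,192.6), so I shift about 4 mm in y and go down.

```bash
python3 -m creep '[15,-0.05,0.13,0.3,0,0,0, 15,-0.05,0.13,0.6,0,0,0, 15,-0.05,0.13,0.85,0,0,0, 15,-0.05,0.13,0.85,0,0,0, 15,-0.05,0.13,0.85,0,0,0, 15,-0.05,0.13,0.85,0,0,0]'; python3 tgt.py 0; python3 tgt.py -.005
python3 - <<'E'
from h import *
F=[]
for i in range(6):
    F.append(np.r_[env.get_obs()["force"],env.get_obs()["tool_pos"]*1000]); c=cam("top")
print(np.mean(F,0).round(2),np.std(F,0).round(2))
E
```

```text
time_s: 8.6
tool_pos: [0.573, -0.1589, 0.2349]
tool_rot: [-179.9, -15.1, 6.7]
force: [1.2, 0.1, -1.1]
grip_width: 0.0254
grasp_force: 35.0
[ 0.574 -0.158  0.227] [-0.051 -0.013  0.275] [-0.007 -0.015 -0.01 ]
[ 0.575 -0.158  0.222] [-0.052 -0.013  0.442] [-0.007 -0.015 -0.01 ]
[ 4.4000e-01 -6.0000e-02 -7.6000e-01  5.7295e+02 -1.5896e+02  2.3497e+02] [0.52 0.22 0.38 0.05 0.02 0.06]
```

```bash
cat > f.py <<'E'
from tgt import *
F=[]
for i in range(10):
    o=env.get_obs(); F.append(np.r_[o["force"],o["tool_pos"]]); cam("top")
F=np.array(F); F,P=F.mean(0)[:3],F.mean(0)[3:]; R=Ro.from_euler("xyz",o["tool_rot"],degrees=True)
f=P+R.apply([0,0,.13])-red; h=f@n
print("Fn %.2f"%((F-[.44,-.06,-.76])@n),F.round(2),"h mm %.1f"%(h*1e3),"lat",((f-n*h)*1e3).round(1))
E
python3 -m creep '[15,-0.05,0,0.1,0,0,0, 15,-0.05,0,0.2,0,0,0, 15,-0.05,0,0.28,0,0,0, 15,-0.05,0,0.28,0,0,0]'; python3 f.py; python3 -m creep '[15,0,0,0.05,0,0,0, 15,0,0,0.1,0,0,0, 15,0,0,0.1,0,0,0, 15,0,0,0.1,0,0,0]'; python3 f.py
```

```text
time_s: 9.3
tool_pos: [0.5734, -0.1588, 0.2257]
tool_rot: [-179.9, -15.0, 6.7]
force: [-0.3, -0.7, -0.1]
grip_width: 0.0253
grasp_force: 35.0
Fn 1.04 [-0.53  0.08  0.06] h mm -0.4 lat [-0.1 -0.2 -0. ]
time_s: 10.2
tool_pos: [0.5743, -0.1588, 0.2232]
tool_rot: [-179.9, -15.1, 6.7]
force: [-0.4, -0.5, 0.4]
grip_width: 0.0256
grasp_force: 35.0
Fn 1.44 [-0.65  0.25  0.45] h mm -3.4 lat [-0.1 -0.3 -0. ]
```

```bash
python3 -m creep '[15,0,0,0.06,0,0,0, 15,0,0,0.06,0,0,0, 15,0,0,0.06,0,0,0, 15,0,0,0.06,0,0,0]'; python3 f.py
python3 - <<'E'
from tgt import *
c=cam("side"); im=c["color"][126:246,224:384]
cv2.imwrite("pics/s4.png",cv2.resize(im,None,fx=5,fy=5,interpolation=cv2.INTER_CUBIC)[:,:,::-1])
E
```

```text
time_s: 11.1
tool_pos: [0.5748, -0.1587, 0.2215]
tool_rot: [-179.9, -15.1, 6.7]
force: [-1.7, -0.1, 1.2]
grip_width: 0.0252
grasp_force: 35.0
Fn 2.30 [-1.02 -0.2   1.22] h mm -5.2 lat [-0.1 -0.2 -0. ]
```

View pics/s4.png

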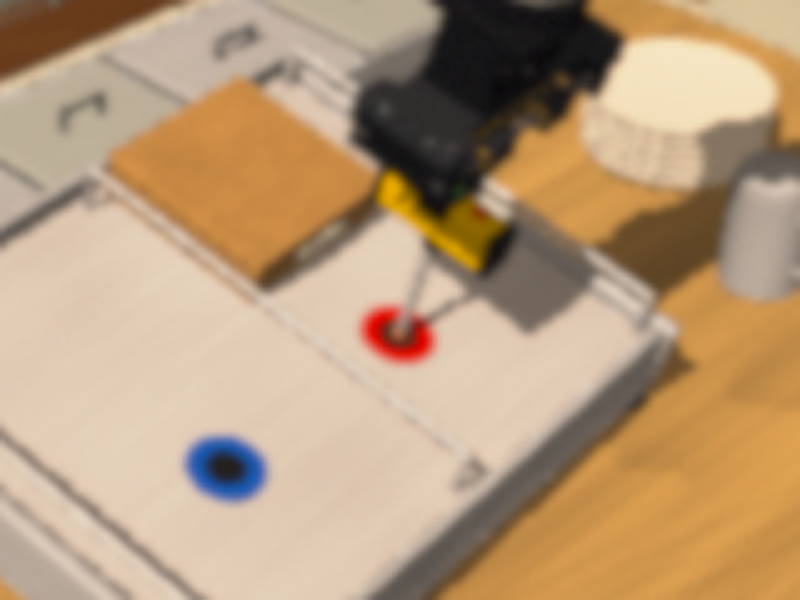

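The copper foot sits centred in the dot at crop (400,332). The push is 2.3 N, which is half-way on the spring.

```bash
python3 -c "from cell import env; print(env.sign_off())"
```

```text
the job is handed in; nothing more can be done
None
```

I handed the job in with the thermometer still gripped, its foot centred on the red-ringed dot to within about 1 mm by my measurement, square to the slope and pushed in about half-way (2.3 N, roughly 5 mm); no verdict came back.

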